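# Tighten the earth-bar clamp with the T-handle hex key

### The job

Take the T-handle hex key from its wooden stand and tighten the screw of the clamp that has the copper bar in it: feel the key fully home to the bottom of the recessed socket before you turn, then turn it clockwise until it comes up against its stop. Press and turn gently, so that the key and the screw are not strained, and leave the key standing fully home in the tightened screw. Leave the empty clamp and the other things on the table alone.

Things in the scene. Friction and masses are not known exactly. Their poses are not given: they have to be found in the camera images.
- key: T-handle hex key, about 250 g, black crossbar handle. Origin: centre of the shaft's tip; z runs up to the handle. Steel shaft: hexagon 17 mm across flats, 79 mm long, flats facing the key's +x and -x and every 60 degrees. Flange 38 mm wide 79 to 84 mm above the tip, neck 16 mm wide up to 99 mm. Starts upright in the stand, hanging by its flange, tip 1 mm above the table.
- key_tip (a point): centre of the key's flat tip (the key's origin)
- key_grip (a point): centre of the key's crossbar, 111 mm above the tip. The crossbar is 100 mm long along the key's x, 16 mm wide along y, 24 mm high, with flat sides.
- stand: fixed wooden block 75 x 75 x 80 mm high with an upright through hole 23.5 mm across in its middle, in which the key hangs. Origin: centre of its underside.
- clampA: the clamp to tighten: fixed dark steel block 64 x 64 x 60 mm high, a flat copper bar (140 x 30 x 10 mm, along x) through the window in its foot. Stands on a 6 mm plate beside the empty clamp; which side is which varies. Origin: centre of its underside, z up. A bore 21.5 mm wide, chamfered 3 mm, goes down 20 mm from its top to the screw head, on the same axis.
- clampA_socket (a point): centre of the floor of the screw's hex socket in clamp A, 24.5 mm above the clamp's underside; fixed to the clamp, does not turn. Socket: 17.9 mm across flats, 15.5 mm deep, flat floor; about 6 degrees of turning play. No reading tells how its hexagon is turned: rest the key lightly on the head and turn it anticlockwise, within 60 degrees it can sink in.
- clampA_screw (a joint): how far the screw of clamp A is turned, rad: grows clockwise seen from above, from 0 to a hard stop at 0.90 (tight); starts between 0.1 and 0.3. It does not tell the direction of the hexagon. It needs about 0.08 N m to turn and stays where it is left. More than about 0.35 N m of turning, or 40 N of pressing, strains key and screw.
- clampB: the same clamp without a bar (window empty), to be left alone; origin: centre of its underside
- cup: paper-coloured cup, 80 mm across, 95 mm high; origin: centre of its underside
- case: clear case 70 x 120 x 28 mm; origin: centre of its underside
- flask: blue flask, 114 mm across, 225 mm high, handle to its -x side; origin: centre of its underside
- driver: screwdriver lying on the table; origin under its middle
Things that resemble listed ones, but are neither listed nor needed, are in the scene too. Several things look just like the key: the one meant starts farthest to the robot's right.

How it is judged (in metres and radians):
On the way, in this order (a step that is already met when the one before it is completed fails the run):
1. the key is lifted clear of its stand (height (world z) of key_tip above 0.085 m and contact force between key and the fingers above 1 N), for 0.1 s.
2. the key is fully home in the socket of the clamp with the bar, upright, the screw not yet tightened (z of key_tip in the frame of clampA_socket below 0.003 m and horizontal distance between key_tip and clampA_socket below 0.003 m and angle between key's own z axis and vertical below 0.09 rad and value of joint clampA_screw below 0.6 rad), for 0.2 s.
3. the screw is turned to its stop with the key fully home (z of key_tip in the frame of clampA_socket below 0.003 m and horizontal distance between key_tip and clampA_socket below 0.003 m and angle between key's own z axis and vertical below 0.09 rad and value of joint clampA_screw above 0.86 rad), for 0.2 s.
At the end, for the whole second after the job is handed in: The screw of the clamp with the bar is at its stop (joint over 0.86 rad); the key stands in its socket, released and at rest, tip within 3 mm of the socket floor and 3 mm of its axis, tilted less than 5 degrees (0.09 rad) (all of step 3 and linear speed of key below 0.01 m/s); the robot touches nothing.
It fails at once if the screw is turned clockwise past 0.45 rad with the key not fully home (tip over 4 mm from the socket floor) (value of joint clampA_screw above 0.45 rad and velocity of joint clampA_screw above 0.15 rad/s and z of key_tip in the frame of clampA_socket above 0.004 m).
It fails at once if over 45 N between key and clamp before the key is home (tip over 4 mm from the socket floor) (contact force between key and clampA above 45 N and z of key_tip in the frame of clampA_socket above 0.004 m).
It fails at once if the key is forced: over 80 N between key and clamp (contact force between key and clampA above 80 N).
It fails at once if the empty clamp is touched with more than 3 N (contact force between anything else and clampB above 3 N).
It fails at once if the cup, case, flask or screwdriver is moved more than 30 mm (distance of any of cup, case, flask, driver from where it was at the start of the episode above 0.03 m).
It also fails if it takes over 67 s, if anything falls off the work surface, if the arm or the gripper's body presses on something with over 40 N, if the wrist force passes 120 N, or if a joint passes its speed limit or range.

### The arm

A 6-joint arm with a two-finger parallel gripper is mounted at the origin on the work surface. World frame = base frame: x ahead of the robot, y to its left, z up, the work surface at z = 0. Lengths are in mm, angles in rad, forces in N, time in s.
With the tool pointing down it reaches from about 350 to 875 mm from the base axis. Payload 4.2 kg.
Tool frame: the origin (TCP) lies on the mounting face of the last link; the fingertips stand 173 mm ahead of it and the grasp point (between the pads) lies 155 mm ahead of it; z points along the fingers, y is the direction in which the jaws open and shut (so a half turn about z gives the same grasp; the last joint's range is limited). The gripper opens to 85 mm and grips with 20 to 120 N. Pads are 22 mm wide; open, the fingers measure 114 mm over their backs; the gripper's body (76 mm by 85 mm) begins 54 mm behind the grasp point. The pads swing forward as they close: fully open they stand 13 mm farther back than shut.
Start: joints at [1.563, 0.385, 0.008, 0, -1.194, -0.259], TCP at [164.747, 602.875, 404.712] pointing down, gripper open.
Joint ranges: [-3.14, 3.14], [-1.21, 2.06], [-1.07, 1.41], [-3.16, 2.05], [-2.99, -0.16], [-3.1, 3.1]. Speed limits (rad/s): [2.79, 2.79, 3.14, 3.14, 3.14, 3.14].

### API

Orientations are given as a unit quaternion [x, y, z, w].
In Python, from bench import arm gives the robot as it stands.
- The arm moves only by the shell command python3 -m jog 'ROWS' [OPENING]. ROWS is JSON, a list that holds one entry, the list of rows, each a list of 4 numbers: the shift along the tool's x, y, z in mm, then the turn about the tool's z in degrees. In form: [[[x, y, z, spin], ...]]. A call has exactly 5 rows; each row is the pose to reach, as a shift and turn from the pose measured when the call began, along the tool's axes at that moment; what a row does not reach only later rows make up. A row lasts 1/8 s, in which the tool goes at most 62.5 mm and 10.7 degrees, less where a joint would pass 70% of its speed; a pose out of reach is approached as far as the arm can. A call with a gripper value outside its range is refused whole. OPENING is the finger opening in mm, from 0 to 85.4, set as the call begins (- or left out, the last holds). The fingers move at their own pace and stop on an object; the grip force is fixed at half the most. Time passes only in rows, so rows that repeat a pose let the fingers close, or fill a call up. It gives the time, the measured TCP pose, the force and the opening at its end, in the units of the state.
- arm.read_state(): the state, without advancing time (a new reading comes with each control period).
- arm.get_image(name): name is "scene" or "side" or "wrist"; returns (picture, depth): 384x512x3 uint8, blue, green, red; 384x512 float32, mm along the optical axis (not along the pixel's ray), 0 where there is no reading.
- arm.camera_params(name): a dict with "mtx" (3x3 intrinsics, pixels), "R" (3x3) and "t" (3): a world point X has camera coordinates R X + t. Camera axes: x right, y down, z forward; pixel columns grow to the right and rows downward; lengths in mm; the calibration is good to about 2 mm. A picture is of the moment at which its call begins: read the wrist's pose just before it. camera_params takes no time and is no camera call; for the wrist camera it gives the pose at the moment of the call.
- arm.job_done(): hands the job in, once; it reports no verdict.
The state is a dict: "clock": time; "joints": joint angles; "joint_vel": joint speeds; "joint_efforts": joint torques, N m; "position": TCP position; "ee_rot": TCP orientation; "contact_force": force on the tool from outside, world axes, zero at the start; "wrist_torque": the same for the moment, N m; "gripper_width": finger opening in mm.
Only numpy, scipy, OpenCV 4.12 (cv2) and the standard library are available. Lean on these libraries where they do the work, as an engineer would, in place of code of your own. Each camera call takes 0.05 s, during which the arm holds its last target.

## Working session

There is one attempt and no reset: what is moved stays moved. The work goes in short steps, Python scripts to look and compute and a shell command to move; the robot and the scene stay as the last step left them, time stands still between calls to the robot, and variables do not carry over. Pictures are saved under pics/ and viewed, and the job is handed in when it is done.

```bash
ls; mkdir -p pics
python3 - <<'E'
from bench import arm
import cv2,numpy as np
s=arm.read_state();print(s)
for n in ("scene","side","wrist"):
    p=arm.camera_params(n);print(n,np.round(p["mtx"],1).tolist(),np.round(p["R"],3).tolist(),np.round(p["t"],1).tolist())
    im,d=arm.get_image(n);cv2.imwrite(f"pics/{n}0.png",im);np.save(f"pics/{n}0.npy",d)
E
```

```text
pics
{'clock': 0.0, 'joints': array([ 1.56257206e+00,  3.85572094e-01,  6.61462175e-03, -5.12629364e-04,
       -1.19399370e+00, -2.58577876e-01]), 'joint_vel': array([-1.82102570e-03,  6.66186573e-05,  1.52227855e-04,  8.55967955e-04,
       -1.39061687e-04,  6.93064070e-04]), 'joint_efforts': array([ 1.10355199e-03, -3.92286944e+01,  1.88399577e+01,  4.18607980e+00,
       -4.56464215e-03, -6.10223818e-07]), 'position': array([164.70295914, 602.69416919, 403.60537434]), 'ee_rot': array([ 9.91102079e-01, -1.33099403e-01, -1.01851238e-04,  1.09873371e-03]), 'contact_force': array([ 0.11871075, -0.86284195,  0.66247115]), 'wrist_torque': array([ 0.03394305,  0.01622418, -0.02373101]), 'gripper_width': 85.58386983373568}
scene [[367.8, 0.0, 257.4], [0.0, 367.8, 197.2], [0.0, 0.0, 1.0]] [[-0.773, 0.634, 0.007], [0.368, 0.458, -0.809], [-0.516, -0.623, -0.587]] [446.7, -107.6, 1421.5]
side [[474.3, 0.0, 252.1], [0.0, 474.3, 182.7], [0.0, 0.0, 1.0]] [[0.992, -0.13, -0.009], [-0.1, -0.719, -0.688], [0.083, 0.683, -0.725]] [-539.3, 73.2, 1799.9]
wrist [[336.1, 0.0, 255.7], [0.0, 336.1, 188.4], [0.0, 0.0, 1.0]] [[-0.263, -0.965, 0.003], [-0.918, 0.251, 0.307], [-0.297, 0.079, -0.952]] [624.1, -40.7, 381.2]
```

View pics/scene0.png

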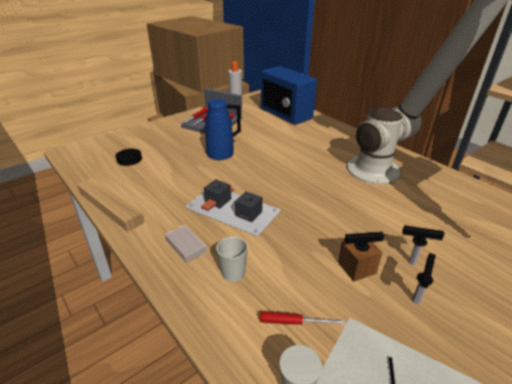

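View pics/side0.png

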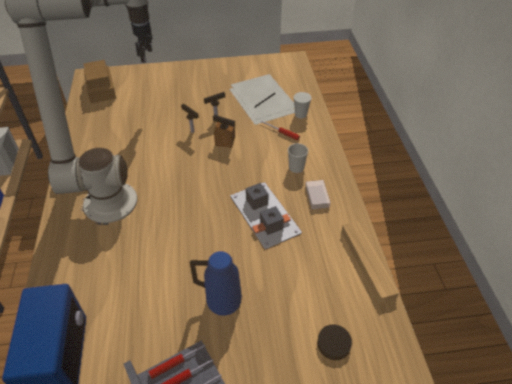

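View pics/wrist0.png

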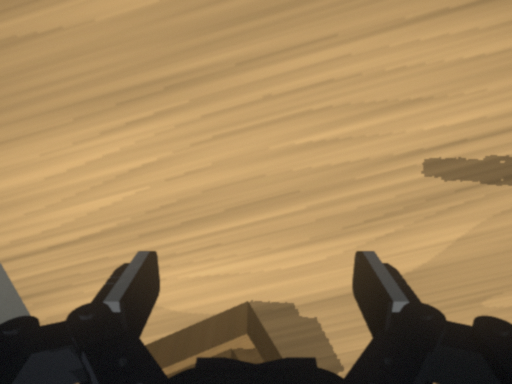

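The scene view shows three T-keys: the one in the stand with its crossbar at scene (365,238) / side (223,120), and loose ones at scene (422,233) / side (215,98) and scene (430,268) / side (190,112). Two clamps stand on the plate, and the copper bar is in the one at side (270,220) / scene (217,194). Next I'll take close crops to check the choice.

Run:
```python
import cv2,numpy as np
a=cv2.imread("pics/scene0.png");b=cv2.imread("pics/side0.png")
c1=cv2.resize(a[215:310,325:450],(500,380),interpolation=cv2.INTER_CUBIC)
cv2.imwrite("pics/c1.png",c1)
c2=cv2.resize(b[80:260,170:340],(680,720)[::1],interpolation=cv2.INTER_CUBIC)[:600]
cv2.imwrite("pics/c2.png",cv2.resize(b[80:160,170:310],(770,440),interpolation=cv2.INTER_CUBIC))
cv2.imwrite("pics/c3.png",cv2.resize(b[170:255,220:340],(780,552),interpolation=cv2.INTER_CUBIC))
```

```text
(no output)
```

View pics/c1.png

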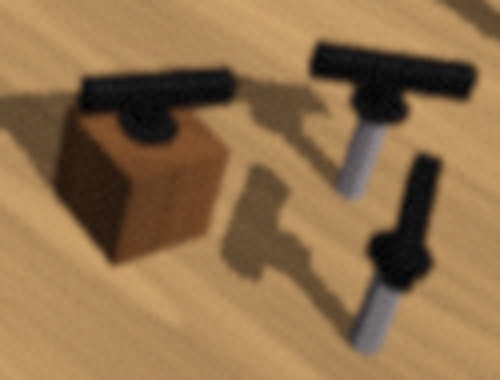

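View pics/c2.png

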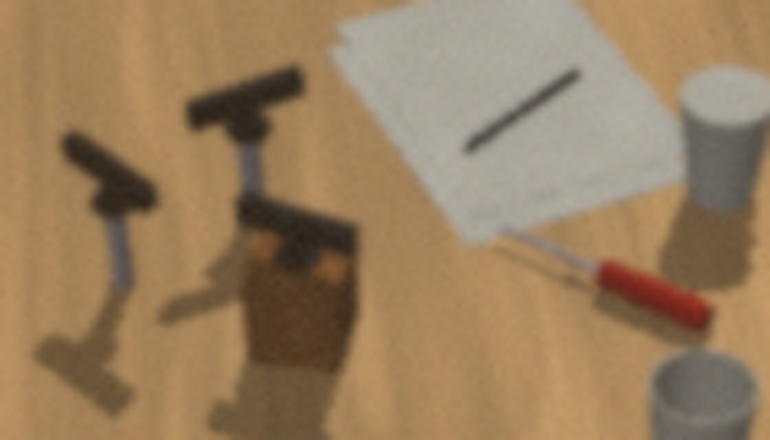

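View pics/c3.png

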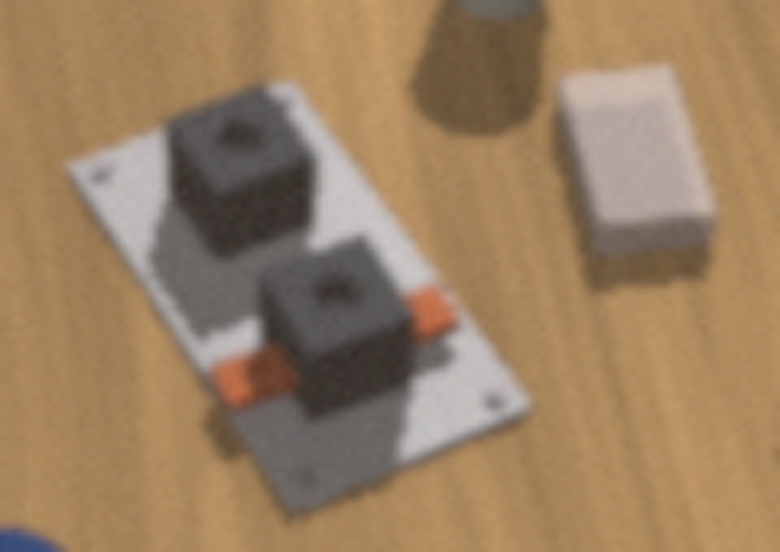

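The crops show the key in the wooden stand (crossbar at side (223,118)), with its crossbar clear of the other two. The copper-bar clamp is the lower one, with its bore at side crop (335,292), which is side (272,215). Both need measuring.

```bash
cat > h.py <<'E'
import numpy as np,cv2
from bench import arm
def cloud(p,d):
    K=p["mtx"];v,u=np.mgrid[0:d.shape[0],0:d.shape[1]]
    X=np.stack([(u-K[0,2])/K[0,0]*d,(v-K[1,2])/K[1,1]*d,d],-1)
    return (X-np.array(p["t"]))@np.array(p["R"])
def ray(p,u,v,z):
    K,R,t=np.array(p["mtx"]),np.array(p["R"]),np.array(p["t"])
    c=-R.T@t; r=R.T@np.linalg.inv(K)@np.array([u,v,1.]); return c+r*(z-c[2])/r[2]
def rect(P):
    return cv2.minAreaRect(P[:,:2].astype(np.float32))
E
python3 - <<'E'
from h import *
for n in("scene","side"):
    p=arm.camera_params(n);im=cv2.imread(f"pics/{n}0.png");d=np.load(f"pics/{n}0.npy")
    C=cloud(p,d);
    ok=d>0
    def sel(u0,u1,v0,v1,z0,z1):
        m=np.zeros_like(ok);m[v0:v1,u0:u1]=1
        m&=ok&(C[...,2]>z0)&(C[...,2]<z1);return C[m]
    B={"side":dict(key=(208,238,108,132),A=(255,295,200,238),B=(240,272,178,210)),"scene":dict(key=(338,388,225,250),A=(198,235,175,210),B=(232,268,188,225))}[n]
    for k,b in B.items():
        P=sel(*b,112,135) if k=="key" else sel(*b,56,76)
        print(n,k,len(P),np.round(np.median(P,0),1),rect(P) if len(P) else 0)
    for nm,(u,v),z in {"side":[("bore A",(220+335/6.5,170+288/6.5),66),("bore B",(220+238/6.5,170+135/6.5),66)],"scene":[]}[n]:
        print(nm,ray(p,u,v,z))
E
```

```text
scene key 269 [464.6 288.1 121.6] ((461.92681884765625, 286.8450622558594), (18.934295654296875, 99.8238525390625), 58.45966339111328)
scene A 265 [ 588.  -196.5   64. ] ((586.029052734375, -199.703369140625), (66.6258316040039, 66.33737182617188), 16.518543243408203)
scene B 297 [552.4 -76.2  64. ] ((549.6431884765625, -79.54808044433594), (68.02886962890625, 66.5788803100586), 19.75581932067871)
side key 108 [464.5 280.7 123.5] ((462.7630920410156, 282.5045166015625), (29.147594451904297, 100.99717712402344), 60.161582946777344)
side A 303 [ 587. -204.   67.] ((579.9746704101562, -173.16041564941406), (67.66105651855469, 134.1883544921875), 16.71422576904297)
side B 274 [552.9 -84.3  66.4] ((566.4598999023438, -111.24019622802734), (70.39862060546875, 139.8436279296875), 22.165040969848633)
bore A [ 587.47858987 -197.79965196   66.        ]
bore B [550.86324952 -79.49564898  66.        ]
```

```bash
python3 -m jog '[[[50,30,0,4],[100,60,0,8],[150,92,0,12],[200,123,0,16],[250,153,0,16]]]' 50
```

```text
clock: 0.78
position: [366.4, 387.6, 404.1]
ee_rot: [0.963, -0.27, 0.0, 0.001]
contact_force: [1.1, 0.6, -0.7]
gripper_width: 49.9
```

```bash
python3 -m jog '[[[45,12,0,0],[90,25,0,0],[125,35,0,0],[136,37,0,0],[136,37,0,0]]]' 50
python3 - <<'E'
from h import *
s=arm.read_state();p=arm.camera_params("wrist");im,d=arm.get_image("wrist")
print(s["position"],s["ee_rot"],s["joints"])
cv2.imwrite("pics/w1.png",im);np.save("pics/w1.npy",d);np.save("pics/w1p.npy",p,allow_pickle=True)
C=cloud(p,d);m=(d>0)&(C[...,2]>113)&(C[...,2]<135)&(abs(C[...,0]-463)<70)&(abs(C[...,1]-285)<70)
P=C[m];print(len(P),np.median(P,0),rect(P))
m2=(d>0)&(C[...,2]>76)&(C[...,2]<83)&(abs(C[...,0]-463)<60)&(abs(C[...,1]-285)<60);P=C[m2];print(len(P),rect(P))
E
```

```text
clock: 1.4
position: [463.6, 285.2, 403.9]
ee_rot: [0.963, -0.27, -0.0, 0.001]
contact_force: [1.1, 0.3, 0.7]
gripper_width: 50.1
[463.57260028 285.15018984 403.93640938] [ 9.62778760e-01 -2.70288669e-01 -1.75373243e-04  1.03178874e-03] [ 8.49602013e-01  2.48578206e-01 -1.92290502e-01  6.37103304e-04
 -1.13193985e+00  1.73537022e-01]
2472 [466.03166002 284.51943503 124.42565173] ((461.7759094238281, 287.26318359375), (15.972549438476562, 99.44239044189453), 56.4470329284668)
4426 ((461.81085205078125, 287.3782653808594), (75.19100189208984, 75.46235656738281), 73.12616729736328)
```

View pics/w1.png

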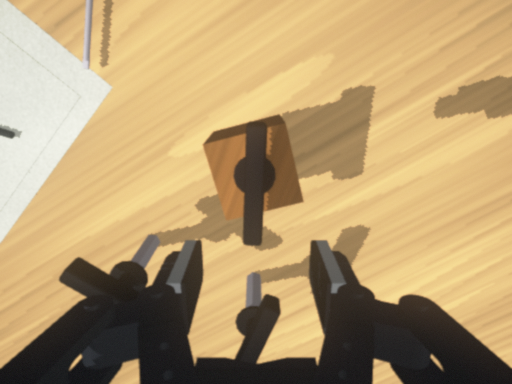

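Wrist view: the stand is centred at (253,168), and the key's crossbar runs from (257,125) to (253,243), between the open fingers. The loose keys at (248,318) and (125,275) are well clear of the jaws. The depth fit gives centre (461.8, 287.3) and a spin of +2.3°.

```bash
python3 -m jog '[[[-3,-1,35,2.3],[-3,-1,75,2.3],[-3,-1,110,2.3],[-3,-1,130,2.3],[-3,-1,136,2.3]]]' 50
python3 -m jog '[[[0,0,0,0],[0,0,0,0],[0,0,0,0],[0,0,0,0],[0,0,0,0]]]' 0
```

```text
clock: 2.08
position: [460.1, 288.6, 266.7]
ee_rot: [0.958, -0.288, -0.001, 0.002]
contact_force: [-0.2, -0.6, 0.2]
gripper_width: 50.0
clock: 2.7
position: [460.1, 289.0, 267.8]
ee_rot: [0.958, -0.288, -0.0, 0.001]
contact_force: [-3.2, 2.0, 5.6]
gripper_width: 14.8
```

```bash
python3 -m jog '[[[0,0,-25,0],[0,0,-60,0],[0,0,-100,0],[0,0,-130,0],[0,0,-140,0]]]' 0
python3 - <<'E'
from h import *
s=arm.read_state();print(s["position"],s["ee_rot"],s["joints"],s["wrist_torque"])
for n in ("scene","side"):
    im,d=arm.get_image(n);cv2.imwrite(f"pics/{n}2.png",im);np.save(f"pics/{n}2.npy",d)
a=cv2.imread("pics/scene2.png")[120:330,300:500];b=cv2.imread("pics/side2.png")[40:190,130:330]
cv2.imwrite("pics/cc2.png",np.hstack([cv2.resize(a,(400,420)),cv2.resize(b,(400,420))]))
E
```

```text
clock: 3.32
position: [460.5, 289.1, 409.0]
ee_rot: [0.958, -0.288, 0.0, 0.0]
contact_force: [-0.1, 0.6, -2.3]
gripper_width: 15.1
[460.45503069 289.10449679 408.99469131] [ 9.57564587e-01 -2.88218742e-01  9.37650719e-05  9.30317548e-05] [ 8.59039411e-01  2.43408760e-01 -1.85956482e-01  2.71695223e-04
 -1.14152467e+00  1.26911577e-01] [-0.00049143  0.01414451 -0.02654081]
```

View pics/cc2.png

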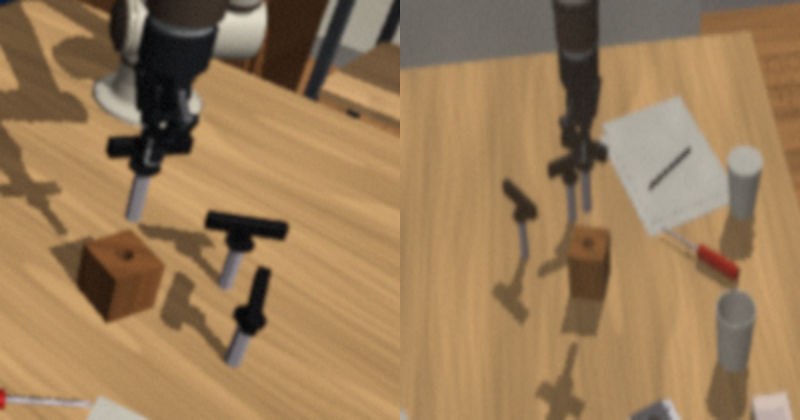

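The key is lifted: its shaft is visible below the jaws, the stand hole is empty, and the other two keys haven't moved. Next I'll carry it towards clamp A.

```bash
python3 -m jog '[[[30,35,0,0],[65,77,0,0],[100,118,0,0],[135,160,0,0],[170,201,0,0]]]' 0
python3 -m jog '[[[35,42,0,0],[70,83,0,0],[100,118,0,0],[114,135,0,0],[114,135,0,0]]]' 0
python3 - <<'E'
from h import *
s=arm.read_state();p=arm.camera_params("wrist");im,d=arm.get_image("wrist")
print(s["position"],s["ee_rot"],s["joints"])
cv2.imwrite("pics/w3.png",im);np.save("pics/w3.npy",d);np.save("pics/w3p.npy",p,allow_pickle=True)
C=cloud(p,d);
for n,c in(("A",(587,-199)),("B",(551,-80))):
    m=(d>0)&(C[...,2]>60)&(C[...,2]<72)&(abs(C[...,0]-c[0])<48)&(abs(C[...,1]-c[1])<48)
    P=C[m];print(n,len(P),np.median(P,0) if len(P) else 0,rect(P) if len(P) else 0)
q=arm.camera_params("side");print("flask",ray(q,224,308,0),ray(q,221,262,225))
E
```

```text
clock: 4.05
position: [490.6, 25.8, 405.9]
ee_rot: [0.958, -0.288, -0.002, 0.002]
contact_force: [1.3, -0.4, -3.4]
gripper_width: 15.1
clock: 4.68
position: [510.8, -151.1, 403.7]
ee_rot: [0.957, -0.29, -0.004, 0.002]
contact_force: [0.2, -0.1, -2.6]
gripper_width: 15.2
[ 510.7748086  -151.05142699  403.70174381] [ 0.95705638 -0.28985775 -0.00447608  0.00235074] [ 0.01759509  0.23045556 -0.21790393  0.00191038 -1.13240018  0.96421753]
A 5457 [ 586.96201496 -201.08816672   66.71591593] ((585.1891479492188, -199.70802307128906), (64.17937469482422, 64.26984405517578), 17.02273941040039)
B 4220 [550.74032195 -80.49324668  66.55761809] ((549.091552734375, -78.90889739990234), (64.10418701171875, 65.13854217529297), 20.013568878173828)
flask [ 389.38961213 -500.34160607    0.        ] [ 394.40674754 -480.66757139  225.        ]
```

View pics/w3.png

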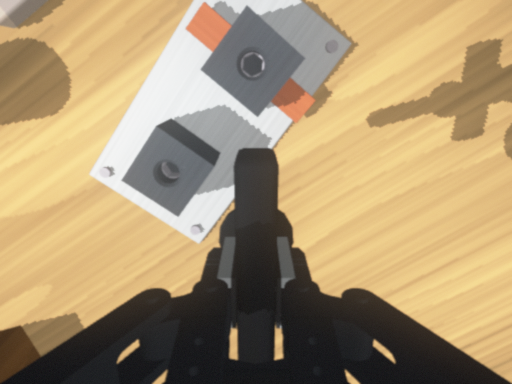

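The wrist view shows the clamp with the copper bar, its bore at (253,64), with the hex visible inside. The empty clamp's bore is at (167,170). A zoom should show the bore and the hex direction.

Run:
```python
from h import *
im=cv2.imread("pics/w3.png");p=np.load("pics/w3p.npy",allow_pickle=True).item()
c=cv2.resize(im[34:94,223:283],(600,600),interpolation=cv2.INTER_CUBIC)
c=np.clip(c.astype(float)*1.6,0,255).astype(np.uint8)
cv2.imwrite("pics/b3.png",c)
```

```text
(no output)
```

View pics/b3.png

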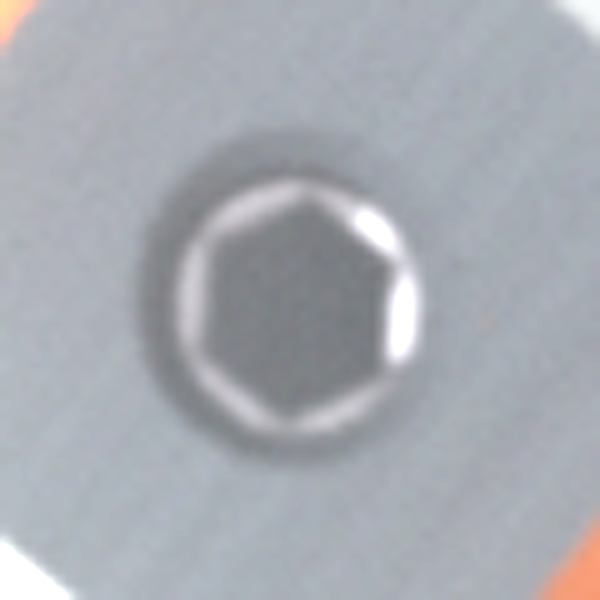

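The hexagon shows clearly, with corners at crop (305,190), (395,262), (385,370), (285,425), (195,355) and (207,235). I can work out its direction and centre from these.

Run:
```python
from h import *
p=np.load("pics/w3p.npy",allow_pickle=True).item()
pts=[(305,190),(395,262),(385,370),(285,425),(195,355),(207,235)]
W=np.array([ray(p,223+u/10-.45,34+v/10-.45,46)[:2] for u,v in pts]);c=W.mean(0);print(c)
V=W-c;print(np.hypot(*V.T));a=np.degrees(np.arctan2(V[:,1],V[:,0]));print(a, "corner mod60",np.degrees(np.angle(np.exp(1j*np.radians(a*6)).mean()))/6)
for (u,v) in [(275,295)]: print("rim",ray(p,223+u/10-.45,34+v/10-.45,66)[:2])
d=np.load("pics/w3.npy");C=cloud(p,d)
m=(d>0)&(C[...,2]>108)&(C[...,2]<400);
K=C[140:240,236:278].reshape(-1,3);d2=d[140:240,236:278].ravel();K=K[(d2>0)]
print("bar z",np.percentile(K[:,2],[5,50,95]))
s=arm.read_state();from scipy.spatial.transform import Rotation as R
r=R.from_quat(s["ee_rot"]).as_matrix();print(np.degrees(np.arctan2(r[1,0],r[0,0])),r[:,2])
T=K[(K[:,2]>K[:,2].max()-6)];print(len(T),T[:,2].max(),rect(T))
```

```text
[ 585.24827196 -199.84701334]
[ 9.94883668  9.85163863  9.85783443 10.28801808 10.10729823 10.06233868]
[ -38.88309727 -100.81133548 -157.21575213  140.81989266   80.60314938
   18.95393522] corner mod60 20.57659065183737
rim [ 586.39544934 -198.58728029]
bar z [  6.61448415 259.86766811 261.07958283]
-33.620345501704634 [-0.00934489 -0.00177223 -0.99995477]
3419 262.07982024164716 ((539.5787353515625, -172.03610229492188), (15.22262954711914, 31.41690444946289), 55.30246353149414)
```

```bash
python3 -m jog '[[[30,-0.5,0,-6],[60,-1,0,-14],[80,-1.5,15,-22],[88.5,-1.6,35,-24],[88.5,-1.6,45,-24]]]' 0
python3 -m jog '[[[0,0,0,0],[0,0,0,0],[0,0,0,0],[0,0,0,0],[0,0,0,0]]]' 0
cat >> h.py <<'E'
from scipy.spatial.transform import Rotation as Ro
def st(off=(2.4,.3,266),tgt=(585.25,-199.85)):
    s=arm.read_state();r=Ro.from_quat(s["ee_rot"]).as_matrix()
    tip=s["position"]+r@np.array(off)
    th=np.degrees(np.arctan2(r[1,0],r[0,0]))
    e=r.T@np.array([tgt[0]-tip[0],tgt[1]-tip[1],0])
    print("tip",np.round(tip,2),"th",round(th,2),"tilt",np.round(r[:2,2],4),"toolshift",np.round(e,2),"F",np.round(s["contact_force"],1),"T",np.round(s["wrist_torque"],3),"j6",round(s["joints"][5],3),"t",round(s["clock"],2),"w",round(s["gripper_width"],1))
    return s,r
E
python3 -c "
from h import *
st()"
```

```text
clock: 5.35
position: [584.9, -196.9, 355.9]
ee_rot: [0.996, -0.084, -0.007, 0.001]
contact_force: [0.2, 0.5, -2.4]
gripper_width: 14.9
clock: 5.98
position: [584.9, -197.0, 356.2]
ee_rot: [0.996, -0.084, -0.006, 0.001]
contact_force: [-0.0, -0.5, -3.5]
gripper_width: 15.3
tip [ 583.74 -197.91   90.24] th -9.61 tilt [-0.0129 -0.0009] toolshift [ 1.81  1.66 -0.02] F [-0.  -0.5 -3.5] T [-0.019 -0.055 -0.044] j6 1.465 t 5.97 w 15.3
```

```bash
python3 -m jog '[[[1,1,5,0],[1.8,1.7,10,0],[1.8,1.7,16,0],[1.8,1.7,18,0],[1.8,1.7,18,0]]]' 0
python3 - <<'E'
from h import *
st()
P=[]
for n,(r0,r1,c0,c1) in (("scene",(130,230,180,280)),("side",(160,260,220,320))):
    im,d=arm.get_image(n);P.append(cv2.resize(im[r0:r1,c0:c1],(400,400),interpolation=cv2.INTER_CUBIC))
cv2.imwrite("pics/d4.png",np.clip(np.hstack(P)*1.0,0,255))
im,d=arm.get_image("wrist");cv2.imwrite("pics/w4.png",im)
E
```

```text
clock: 6.6
position: [586.1, -199.0, 337.9]
ee_rot: [0.996, -0.084, -0.007, 0.001]
contact_force: [0.3, -0.3, -1.6]
gripper_width: 15.2
tip [ 584.85 -199.9    71.89] th -9.61 tilt [-0.0135 -0.0009] toolshift [ 0.39 -0.12 -0.01] F [ 0.3 -0.3 -1.6] T [ 0.002 -0.013  0.034] j6 1.468 t 6.6 w 15.2[ WARN:0@4.482] global loadsave.cpp:1063 imwrite_ Unsupported depth image for selected encoder is fallbacked to CV_8U.
```

View pics/d4.png

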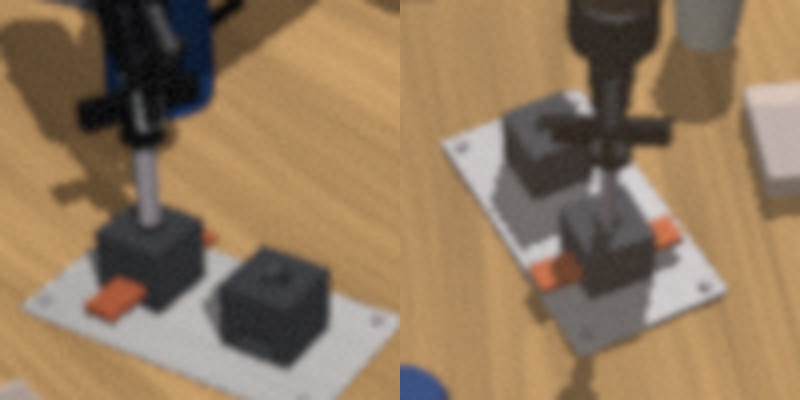

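View pics/w4.png

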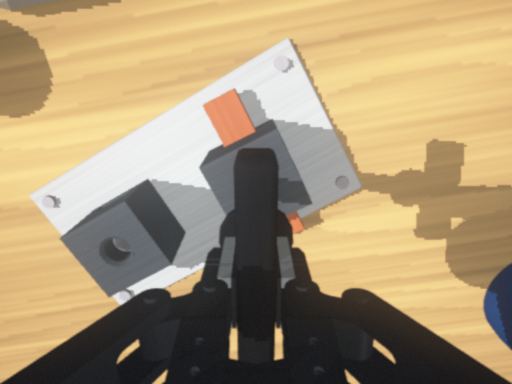

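Both fixed views show the shaft tip just above the clamp A bore (scene crop (150,220), side crop (605,215)). I'll lower it in small steps and watch the force.

```bash
python3 -m jog '[[[0.4,-0.1,2,0],[0.4,-0.1,4,0],[0.4,-0.1,6,0],[0.4,-0.1,8,0],[0.4,-0.1,9,0]]]' 0
python3 -c "
from h import *
st()"
```

```text
clock: 7.38
position: [586.5, -198.9, 329.3]
ee_rot: [0.996, -0.084, -0.006, 0.001]
contact_force: [-0.6, 0.8, -3.1]
gripper_width: 14.9
tip [ 585.46 -199.9    63.26] th -9.61 tilt [-0.0126 -0.001 ] toolshift [-0.21 -0.02  0.  ] F [-0.6  0.8 -3.1] T [ 0.001 -0.008  0.002] j6 1.468 t 7.38 w 14.9
```

```bash
python3 -m jog '[[[-0.2,0,3,0],[-0.2,0,5,0],[-0.2,0,7,0],[-0.2,0,9,0],[-0.2,0,10,0]]]' 0
python3 -c "
from h import *
st()"
python3 -m jog '[[[0,0,1,0],[0,0,2,0],[0,0,3,0],[0,0,4,0],[0,0,4,0]]]' 0
python3 -c "
from h import *
st()"
```

```text
clock: 8.0
position: [586.1, -198.9, 319.1]
ee_rot: [0.996, -0.084, -0.006, 0.001]
contact_force: [0.1, 0.0, -2.7]
gripper_width: 15.3
tip [ 585.04 -199.84   53.08] th -9.61 tilt [-0.0129 -0.001 ] toolshift [ 0.21 -0.03 -0.  ] F [ 0.1  0.  -2.7] T [0.015 0.051 0.028] j6 1.468 t 8.0 w 15.3
clock: 8.62
position: [586.0, -198.9, 315.0]
ee_rot: [0.996, -0.084, -0.006, 0.001]
contact_force: [0.2, 0.0, -2.9]
gripper_width: 15.1
tip [ 584.89 -199.85   48.97] th -9.61 tilt [-0.0131 -0.001 ] toolshift [ 0.36 -0.06 -0.  ] F [ 0.2  0.  -2.9] T [ 0.004 -0.035  0.04 ] j6 1.468 t 8.62 w 15.1
```

```bash
python3 -m jog '[[[0.3,0,1,0],[0.3,0,2,0],[0.3,0,3,0],[0.3,0,4,0],[0.3,0,4,0]]]' 0
python3 -c "
from h import *
st()"
python3 -m jog '[[[0,0,0.5,0],[0,0,1,0],[0,0,1.5,0],[0,0,2,0],[0,0,2,0]]]' 0
python3 -c "
from h import *
st()"
```

```text
clock: 9.25
position: [586.3, -199.0, 310.9]
ee_rot: [0.996, -0.084, -0.007, 0.001]
contact_force: [-0.2, 0.2, -1.8]
gripper_width: 15.3
tip [ 585.09 -199.94   44.87] th -9.61 tilt [-0.0132 -0.001 ] toolshift [ 0.14 -0.11 -0.  ] F [-0.2  0.2 -1.8] T [-0.082 -0.066  0.02 ] j6 1.468 t 9.25 w 15.3
clock: 9.88
position: [586.3, -199.0, 308.8]
ee_rot: [0.996, -0.084, -0.007, 0.001]
contact_force: [0.1, -0.8, -1.9]
gripper_width: 15.0
tip [ 585.08 -199.93   42.83] th -9.61 tilt [-0.0132 -0.001 ] toolshift [ 0.15 -0.11 -0.  ] F [ 0.1 -0.8 -1.9] T [-0.046 -0.076 -0.002] j6 1.468 t 9.88 w 15.0
```

No contact force at 42.8 mm, which is below the head face at 46, so the key has entered the socket at this angle.

```bash
python3 -m jog '[[[0,-0.1,1,0],[0.1,-0.1,2,0],[0.1,-0.1,3,0],[0.1,-0.1,4,0],[0.1,-0.1,5,0]]]' 0
python3 -c "
from h import *
st()"
python3 -m jog '[[[0,0,1,0],[0,0,2,0],[0.1,0,3,0],[0.1,0,4,0],[0.1,0,4,0]]]' 0
python3 -c "
from h import *
st()"
```

```text
clock: 10.5
position: [586.3, -198.9, 303.8]
ee_rot: [0.996, -0.084, -0.007, 0.001]
contact_force: [-0.5, -0.0, -1.6]
gripper_width: 15.5
tip [ 585.12 -199.89   37.78] th -9.61 tilt [-0.0132 -0.001 ] toolshift [ 0.13 -0.06 -0.  ] F [-0.5 -0.  -1.6] T [-0.103 -0.029  0.009] j6 1.467 t 10.5 w 15.5
clock: 11.12
position: [586.4, -199.0, 299.6]
ee_rot: [0.996, -0.084, -0.007, 0.001]
contact_force: [0.6, -0.9, -1.5]
gripper_width: 15.0
tip [ 585.1  -199.92   33.61] th -9.61 tilt [-0.0134 -0.001 ] toolshift [ 0.14 -0.09 -0.  ] F [ 0.6 -0.9 -1.5] T [-0.093 -0.003 -0.017] j6 1.467 t 11.12 w 15.0
```

Now I'll feel for the floor in sub-millimetre steps.

```bash
python3 -m jog '[[[0,0,0.4,0],[0,0,0.8,0],[0,0,1.2,0],[0,0,1.6,0],[0,0,1.6,0]]]' 0
python3 -m jog '[[[0,0,0.3,0],[0,0,0.6,0],[0,0,0.9,0],[0,0,0.9,0],[0,0,0.9,0]]]' 0
python3 -c "
from h import *
st()"
```

```text
clock: 11.75
position: [586.3, -199.0, 298.0]
ee_rot: [0.996, -0.084, -0.007, 0.001]
contact_force: [0.2, -1.5, -2.5]
gripper_width: 15.2
clock: 12.38
position: [586.4, -198.9, 297.3]
ee_rot: [0.996, -0.084, -0.006, 0.001]
contact_force: [-1.2, -0.4, 0.7]
gripper_width: 15.2
tip [ 585.18 -199.94   31.34] th -9.6 tilt [-0.0131 -0.0011] toolshift [ 0.06 -0.1  -0.  ] F [-1.2 -0.4  0.7] T [ 0.012  0.161 -0.025] j6 1.467 t 12.38 w 15.2
```

```bash
python3 -m jog '[[[0,0,0.3,0],[0,0,0.5,0],[0,0,0.5,0],[0,0,0.5,0],[0,0,0.5,0]]]' 0
python3 -c "
from h import *
st()"
```

```text
clock: 13.0
position: [586.4, -199.0, 297.3]
ee_rot: [0.996, -0.084, -0.006, 0.001]
contact_force: [-2.0, 1.3, 4.7]
gripper_width: 15.4
tip [ 585.35 -200.02   31.25] th -9.6 tilt [-0.0127 -0.0013] toolshift [-0.12 -0.15  0.  ] F [-2.   1.3  4.7] T [0.244 0.577 0.02 ] j6 1.467 t 13.0 w 15.4
```

The contact height with the offset seen at the grasp (267.8 − 1 = 266.8) puts the tip at 30.5 mm, exactly the floor. One slight further press should confirm it's hard contact.

```bash
python3 -m jog '[[[0,0,0.2,0],[0,0,0.4,0],[0,0,0.4,0],[0,0,0.4,0],[0,0,0.4,0]]]' 0
python3 -c "
from h import *
st()"
```

```text
clock: 13.62
position: [586.4, -199.0, 297.3]
ee_rot: [0.996, -0.084, -0.006, 0.001]
contact_force: [-2.0, 1.5, 5.7]
gripper_width: 15.0
tip [ 585.41 -200.05   31.25] th -9.59 tilt [-0.0125 -0.0015] toolshift [-0.19 -0.17  0.  ] F [-2.   1.5  5.7] T [0.353 0.602 0.009] j6 1.467 t 13.62 w 15.0
```

```bash
python3 -m jog '[[[0,-0.1,0,2],[0,-0.2,0,4],[0.1,-0.3,0,6],[0.1,-0.3,0,8],[0.1,-0.3,0,8]]]' 0
python3 -c "
from h import *
st()"
```

```text
clock: 14.25
position: [586.5, -198.8, 297.3]
ee_rot: [0.988, -0.153, -0.006, 0.002]
contact_force: [-2.6, -1.1, 4.3]
gripper_width: 15.2
tip [ 585.34 -200.27   31.28] th -17.61 tilt [-0.0127 -0.0017] toolshift [-0.22 -0.37  0.  ] F [-2.6 -1.1  4.3] T [-0.145  0.722  0.005] j6 1.327 t 14.25 w 15.2
```

```bash
python3 -m jog '[[[0,-0.1,0,2],[0,-0.2,0,4],[0.1,-0.3,0,6],[0.1,-0.3,0,8],[0.1,-0.3,0,8]]]' 0
python3 -c "
from h import *
st()"
```

```text
clock: 14.88
position: [586.7, -198.5, 297.3]
ee_rot: [0.975, -0.222, -0.006, 0.002]
contact_force: [-1.5, 0.2, 4.7]
gripper_width: 14.7
tip [ 585.36 -200.2    31.27] th -25.64 tilt [-0.0127 -0.0015] toolshift [-0.25 -0.27  0.  ] F [-1.5  0.2  4.7] T [0.069 0.661 0.008] j6 1.186 t 14.88 w 14.7
```

```bash
python3 -m jog '[[[0,-0.1,0,2],[0,-0.2,0,4],[0,-0.3,0,6],[0,-0.4,0,8],[0,-0.4,0,9]]]' 0
python3 -c "
from h import *
st()"
```

```text
clock: 15.5
position: [586.9, -198.1, 297.3]
ee_rot: [0.954, -0.298, -0.006, 0.003]
contact_force: [-1.3, 0.5, 3.9]
gripper_width: 15.2
tip [ 585.34 -200.13   31.29] th -34.72 tilt [-0.0126 -0.0015] toolshift [-0.23 -0.18  0.  ] F [-1.3  0.5  3.9] T [0.131 0.674 0.043] j6 1.027 t 15.5 w 15.2
```

```bash
python3 -m jog '[[[0,-0.1,0,2],[0,-0.2,0,4],[0,-0.2,0,5],[0,-0.2,0,5],[0,-0.2,0,5]]]' 0
python3 -c "
from h import *
st()"
python3 -m jog '[[[0,0,0,1],[0,-0.1,0,2],[0,-0.1,0,3],[0,-0.1,0,3],[0,-0.1,0,3]]]' 0
python3 -c "
from h import *
st()"
```

```text
clock: 16.12
position: [587.0, -197.9, 297.3]
ee_rot: [0.94, -0.34, -0.006, 0.003]
contact_force: [-1.6, 0.9, 3.8]
gripper_width: 15.0
tip [ 585.33 -200.1    31.27] th -39.73 tilt [-0.0126 -0.0015] toolshift [-0.22 -0.14  0.  ] F [-1.6  0.9  3.8] T [0.161 0.606 0.029] j6 0.94 t 16.12 w 15.0
clock: 16.75
position: [587.1, -197.9, 297.3]
ee_rot: [0.931, -0.364, -0.006, 0.003]
contact_force: [-2.0, 0.3, 3.7]
gripper_width: 15.3
tip [ 585.34 -200.09   31.28] th -42.73 tilt [-0.0125 -0.0015] toolshift [-0.23 -0.12  0.  ] F [-2.   0.3  3.7] T [0.137 0.572 0.05 ] j6 0.887 t 16.75 w 15.3
```

```bash
python3 -m jog '[[[0,0,0,1],[0,-0.1,0,2],[0,-0.1,0,2],[0,-0.1,0,2],[0,-0.1,0,2]]]' 0
python3 -c "
from h import *
st()"
python3 -m jog '[[[0,0,0,1],[0,-0.1,0,2],[0,-0.1,0,2],[0,-0.1,0,2],[0,-0.1,0,2]]]' 0
python3 -c "
from h import *
st()"
```

```text
clock: 17.38
position: [587.2, -197.8, 297.3]
ee_rot: [0.925, -0.381, -0.005, 0.003]
contact_force: [-1.1, 0.2, 4.2]
gripper_width: 14.9
tip [ 585.36 -200.08   31.3 ] th -44.73 tilt [-0.0124 -0.0015] toolshift [-0.24 -0.09  0.  ] F [-1.1  0.2  4.2] T [0.232 0.622 0.033] j6 0.852 t 17.38 w 14.9
clock: 18.0
position: [587.2, -197.7, 297.3]
ee_rot: [0.918, -0.397, -0.005, 0.003]
contact_force: [-2.4, 0.5, 3.8]
gripper_width: 15.3
tip [ 585.37 -200.06   31.29] th -46.74 tilt [-0.0124 -0.0014] toolshift [-0.23 -0.05  0.  ] F [-2.4  0.5  3.8] T [0.23  0.568 0.051] j6 0.817 t 18.0 w 15.3
```

```bash
python3 -m jog '[[[0,0,0,1],[0,-0.1,0,2],[0,-0.1,0,2],[0,-0.1,0,2],[0,-0.1,0,2]]]' 0
python3 -c "
from h import *
st()"
python3 -m jog '[[[0,0,0,1],[0,-0.1,0,2],[0,-0.1,0,2],[0,-0.1,0,2],[0,-0.1,0,2]]]' 0
python3 -c "
from h import *
st()"
```

```text
clock: 18.62
position: [587.3, -197.7, 297.3]
ee_rot: [0.911, -0.413, -0.005, 0.003]
contact_force: [-1.4, -0.4, 4.2]
gripper_width: 15.0
tip [ 585.36 -200.04   31.29] th -48.74 tilt [-0.0124 -0.0014] toolshift [-0.21 -0.04  0.  ] F [-1.4 -0.4  4.2] T [0.188 0.61  0.109] j6 0.782 t 18.62 w 15.0
clock: 19.25
position: [587.4, -197.6, 297.2]
ee_rot: [0.904, -0.428, -0.005, 0.003]
contact_force: [-2.3, 0.2, 4.1]
gripper_width: 15.0
tip [ 585.32 -200.02   31.25] th -50.74 tilt [-0.0125 -0.0014] toolshift [-0.18 -0.05  0.  ] F [-2.3  0.2  4.1] T [0.185 0.616 0.047] j6 0.747 t 19.25 w 15.0
```

```bash
python3 -m jog '[[[0,0,0,1],[0,-0.1,0,2],[0,-0.1,0,2],[0,-0.1,0,2],[0,-0.1,0,2]]]' 0
python3 -c "
from h import *
print(st()[0]['joint_efforts'][5])"
python3 -m jog '[[[0,0,0,1],[0,-0.1,0,2],[0,-0.1,0,2],[0,-0.1,0,2],[0,-0.1,0,2]]]' 0
python3 -c "
from h import *
print(st()[0]['joint_efforts'][5])"
```

```text
clock: 19.88
position: [587.5, -197.5, 297.3]
ee_rot: [0.896, -0.444, -0.005, 0.003]
contact_force: [-1.9, 0.8, 3.9]
gripper_width: 14.8
tip [ 585.36 -200.     31.27] th -52.74 tilt [-0.0124 -0.0014] toolshift [-0.18 -0.    0.  ] F [-1.9  0.8  3.9] T [0.224 0.556 0.057] j6 0.712 t 19.88 w 14.8
-0.04789676168002188
clock: 20.5
position: [587.5, -197.5, 297.3]
ee_rot: [0.888, -0.46, -0.005, 0.003]
contact_force: [-1.8, 1.4, 5.7]
gripper_width: 14.9
tip [ 585.35 -199.98   31.26] th -54.74 tilt [-0.0125 -0.0014] toolshift [-0.17  0.01  0.  ] F [-1.8  1.4  5.7] T [0.274 0.563 0.017] j6 0.677 t 20.5 w 14.9
-0.047705573961138725
```

```bash
python3 -m jog '[[[0,0,0,1],[0,-0.1,0,1.5],[0,-0.1,0,1.5],[0,-0.1,0,1.5],[0,-0.1,0,1.5]]]' 0
python3 -c "
from h import *
print(st()[0]['joint_efforts'][5])"
python3 -m jog '[[[0,0,0,1],[0,-0.1,0,1.5],[0,-0.1,0,1.5],[0,-0.1,0,1.5],[0,-0.1,0,1.5]]]' 0
python3 -c "
from h import *
print(st()[0]['joint_efforts'][5])"
```

```text
clock: 21.12
position: [587.6, -197.4, 297.3]
ee_rot: [0.882, -0.471, -0.005, 0.004]
contact_force: [-1.8, 0.3, 4.3]
gripper_width: 15.3
tip [ 585.35 -199.95   31.27] th -56.24 tilt [-0.0125 -0.0014] toolshift [-0.14  0.03  0.  ] F [-1.8  0.3  4.3] T [0.173 0.583 0.088] j6 0.651 t 21.12 w 15.3
-0.061421748250722885
clock: 21.75
position: [587.7, -197.4, 297.3]
ee_rot: [0.876, -0.483, -0.005, 0.004]
contact_force: [-0.9, -0.1, 4.4]
gripper_width: 15.0
tip [ 585.41 -199.98   31.3 ] th -57.74 tilt [-0.0124 -0.0015] toolshift [-0.2   0.07  0.  ] F [-0.9 -0.1  4.4] T [0.195 0.595 0.126] j6 0.624 t 21.75 w 15.0
-0.18362354021519423
```

```bash
python3 -m jog '[[[0,0,0,0.3],[0,0,0,0.5],[0,0,0,0.5],[0,0,0,0.5],[0,0,0,0.5]]]' 0
python3 -c "
from h import *
print(st()[0]['joint_efforts'][5])"
```

```text
clock: 22.38
position: [587.7, -197.4, 297.2]
ee_rot: [0.874, -0.487, -0.005, 0.004]
contact_force: [-0.8, 0.5, 3.9]
gripper_width: 15.1
tip [ 585.34 -199.95   31.26] th -58.24 tilt [-0.0125 -0.0014] toolshift [-0.13  0.02  0.  ] F [-0.8  0.5  3.9] T [0.168 0.58  0.23 ] j6 0.616 t 22.38 w 15.1
-0.23792817257344723
```

The torque climbs steeply, 0.06 → 0.18 → 0.24 N m on both readings, so this is the hard stop, with the tip height unchanged. Release and rise.

```bash
python3 -m jog '[[[0,0,0,0],[0,0,0,0],[0,0,0,0],[0,0,0,0],[0,0,0,0]]]' 45
python3 -m jog '[[[0,0,-8,0],[0,0,-25,0],[0,0,-60,0],[0,0,-100,0],[-20,0,-130,0]]]' 45
python3 -m jog '[[[-30,0,0,0],[-70,0,0,0],[-100,0,0,0],[-100,0,0,0],[-100,0,0,0]]]' 45
python3 - <<'E'
from h import *
s,r=st()
p=arm.camera_params("wrist");im,d=arm.get_image("wrist");cv2.imwrite("pics/w5.png",im)
C=cloud(p,d);m=(d>0)&(C[...,2]>145)&(C[...,2]<160)&(abs(C[...,0]-585)<60)&(abs(C[...,1]+200)<60)
P=C[m];print(len(P),np.median(P,0),rect(P),np.percentile(P[:,2],[2,50,98]))
A=P[:,:2]-P[:,:2].mean(0);Z=np.linalg.lstsq(np.c_[A,np.ones(len(A))],P[:,2],rcond=None)[0];print("slope",Z)
P=[]
for n,(r0,r1,c0,c1) in (("scene",(130,230,180,280)),("side",(160,260,220,320))):
    im,d=arm.get_image(n);P.append(cv2.resize(im[r0:r1,c0:c1],(400,400),interpolation=cv2.INTER_CUBIC))
cv2.imwrite("pics/d5.png",np.hstack(P))
E
```

```text
clock: 23.0
position: [587.7, -197.4, 297.2]
ee_rot: [0.874, -0.487, -0.005, 0.004]
contact_force: [0.4, -0.5, 0.1]
gripper_width: 45.0
clock: 23.62
position: [579.0, -180.7, 430.6]
ee_rot: [0.873, -0.487, -0.003, 0.003]
contact_force: [0.4, -0.4, -0.3]
gripper_width: 44.9
clock: 24.25
position: [526.6, -95.8, 432.0]
ee_rot: [0.873, -0.487, -0.002, 0.003]
contact_force: [0.9, -1.7, -0.4]
gripper_width: 45.1
tip [525.88 -98.63 166.03] th -58.29 tilt [-0.0065 -0.0025] toolshift [117.31   2.69  -0.14] F [ 0.9 -1.7 -0.4] T [-0.017 -0.014 -0.002] j6 0.429 t 24.25 w 45.1
2142 [ 575.80339052 -183.53564596  154.08979658] ((575.1353759765625, -182.30332946777344), (16.039453506469727, 58.10723114013672), 32.688838958740234) [151.3122784  154.08979658 155.67928718]
slope [9.31874062e-03 8.45256519e-03 1.53962422e+02]
```

View pics/d5.png

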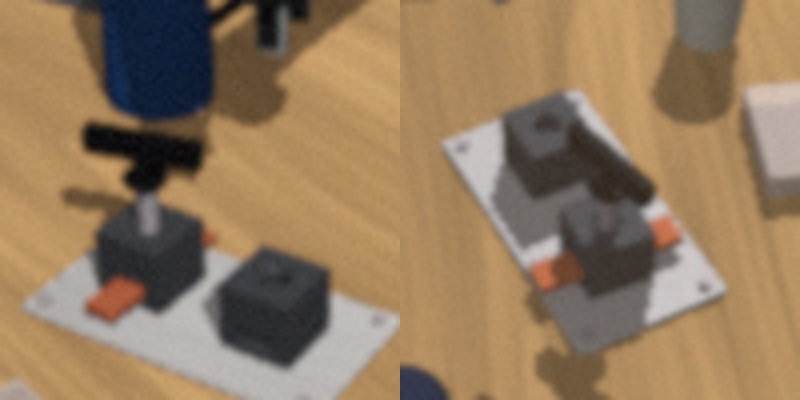

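View pics/w5.png

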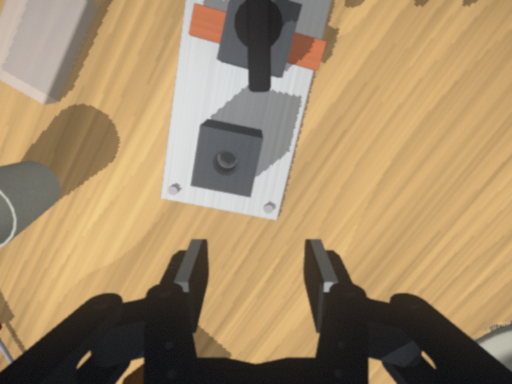

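```bash
python3 -c "
from bench import arm
print(arm.job_done())"
```

```text
the job is handed in; nothing more can be done
None
```

I took the key from the stand, seated it in the clamp with the copper bar, turned it clockwise to its stop and released it standing there. I then handed the job in at about 24.5 s; it reports no verdict.

- **Fully home:** I could see the socket's hexagon in the wrist picture, so I turned the key 24° anticlockwise above the clamp and it went straight in without searching. It met firm contact at about 5 N, with the tip about 30.5 mm above the table, which matches the socket floor.
- **Tightened:** The key turned 48.6° in total. Turning took about 0.05 N m. At the stop it rose steeply to 0.24 N m on both torque readings, under the 0.35 N m limit. I had no direct reading of the screw's angle, so "at the stop" rests on that rise.
- **After release:** Depth on part of the crossbar puts its top at 154.0 mm, so the tip is about 0.5 mm above the floor, with a tilt of about 0.01 rad. The robot was clear, and the empty clamp looked untouched.
- **Small disagreements:**
    - The turning torque read below the 0.08 N m stated.
    - The crossbar angle from the camera was about 1° off the tool's.
    - The tool was tilted about 0.013 rad throughout, which the moves could not correct.

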